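# Tuck a cable-trunking lid under the joint strap and hold it down

### The arm

A 6-joint arm with a two-finger parallel gripper is mounted at the origin on the work surface. World frame = base frame: x ahead of the robot, y to its left, z up, the work surface at z = 0. Lengths are in mm, angles in rad, forces in N, time in s.
With the tool pointing down it reaches from about 275 to 750 mm from the base axis. Payload 10.2 kg.
Tool frame: the origin (TCP) lies midway between the tips of the shut fingers; the grasp point (between the pads) lies 19 mm behind it; x points along the fingers, y is the direction in which the jaws open and shut, and the axes are right-handed (so a half turn about x gives the same grasp; the last joint's range is limited). The gripper opens to 85 mm and grips with 20 to 120 N. Pads are 22 mm wide; open, the fingers measure 114 mm over their backs; the gripper's body (76 mm by 85 mm) begins 54 mm behind the grasp point. The pads swing forward as they close: fully open they stand 13 mm farther back than shut.
Start: joints at [1.114, 0.313, 1.498, -0, 1.331, -0.223], TCP at [121.642, 510.719, 196.094] pointing down, gripper open.
Joint ranges: [-2.94, 2.94], [-0.97, 2.17], [0.19, 2.56], [-1.23, 4.37], [0.02, 3.11], [-2.88, 2.88]. Speed limits (rad/s): [2.39, 2.39, 3.01, 3.14, 3.14, 3.14].

### API

Orientations are given as a unit quaternion [w, x, y, z].
In Python, from rig import sense, capture, get_calibration, finish_job gives the robot as it stands.
- The arm moves only by the tool jog_arm, never from a script. Its argument "increments" is a list of rows, each an object of numbers: "rx", "ry", "rz": the turn, a rotation vector about the tool's x, y, z in rad; "x", "y", "z": the shift along the tool's x, y, z in mm; "hand": the finger opening in mm, from 0 to 85.4. A call has 1 to 5 rows; each row shifts and turns the commanded pose from where the row before left it, along the tool's axes as they then stand; what a row does not reach is not made up. A row lasts 1/8 s, in which the tool goes at most 62.5 mm and 10.7 degrees, less where a joint would pass 70% of its speed; a pose out of reach is approached as far as the arm can. A call with a gripper value outside its range is refused whole. The fingers move at their own pace and stop on an object; "force" is the grip in N (left out, the last holds). Time passes only in rows, so rows that do not move let the fingers close. It gives the time, the measured TCP pose, the force and the opening at its end, in the units of the state.
- sense(): the state, without advancing time (a new reading comes with each control period).
- capture(name): name is "scene" or "side" or "wrist"; returns the picture (480x640x3 uint8, red, green, blue); there is no depth.
- get_calibration(name): a dict with "camera_matrix" (3x3 intrinsics, pixels), "R" (3x3) and "t" (3): a world point X has camera coordinates R X + t; the wrist camera has in their place "T_tool_cam" (4x4, takes a point from camera to tool coordinates, whose origin is the TCP and whose axes are the tool frame's). Camera axes: x right, y down, z forward; pixel columns grow to the right and rows downward; lengths in mm; the calibration is good to about 2 mm. A picture is of the moment at which its call begins: read the wrist's pose just before it. get_calibration takes no time and is no camera call.
- finish_job(): hands the job in, once; it reports no verdict.
The state is a dict: "time_s": time; "joints": joint angles; "dq": joint speeds; "tau": joint torques, N m; "eef_pos": TCP position; "ee_rot": TCP orientation; "force": force on the tool from outside, world axes, zero at the start; "wrist_torque": the same for the moment, N m; "grip_width": opening from 0.0 (shut) to 1.0 (fully open).
Only numpy, scipy, OpenCV 4.12 (cv2) and the standard library are available. Lean on these libraries where they do the work, as an engineer would, in place of code of your own. Each camera call takes 0.05 s, during which the arm holds its last target.

### The job

Close the open run of cable trunking on the plywood board: lay the loose steel lid on it and slide it along so that its end tucks under the springy brass joint strap of the lid already fitted, without prising the strap up, until the two lids butt together. Then press it down flat and firmly on the trunking (about 15 N, a firm thumb's push) and finish while still holding it pressed there, ready for a colleague to drive the screws; leave the screwdriver, spirit level and screw tray where they are.

Things in the scene. Friction and masses are not known exactly. Their poses are not given: they have to be found in the camera images.
- lid_center (a point): centre, half-way up, of the loose bright-metal lid: a straight channel 240 long (its y), 61 wide (x), 12 high (z up), top plate 2 thick, two flanges 2 thick pointing down, 57 clear between them; about 0.24 kg; both ends alike. It starts flanges down on the plywood board, robot's side of the trunking, free board around it. Grip it across its 61 mm width
- lid_home (a point): where lid_center is when the lid is home: flat on the trunking, centred, touching the fitted lid. A point fixed to the board; y along the trunking towards the fitted lid, x across it (away from the robot), z up. The fitted lid ends 120 from here in +y and stops the loose lid; the trunking ends 120 from here in -y, and beyond it the space is free for the loose lid to overhang while it is slid
- trunking: the open trunking: steel U channel, 50 wide, 50 high outside, standing on the board, open on top between two inward lips 10 wide; axes as lid_home; origin on its centre line, on the board's top face, 46 below lid_home. Its top carries the lid's top plate; the lid's flanges hang outside its walls with 3.5 play each side. Loose things beside it are at most 36 above the board
- strap_edge (a point): middle of the free edge (underside) of the brass joint strap, 56 wide, 2 thick, riveted on the fitted lid (same section and height as the loose one) and overhanging the open run by 35 from that lid's end. Its flat underside lies 1.5 above the top face of a lid lying on the trunking; its last 9 mm turn up as a lead-in, so this edge is 7 above that face
- strap (a joint): how far the strap is bent up (rad): 0 as fitted, bending line 41 from the free edge. It springs back; about 4 N up at the edge begins to lift it, 6 N lifts it by 0.06 rad (2.5 mm)
- board: the plywood board, 440 (x) by 660 (y) by 18 thick, lying fixed on the bench, with all that is screwed to it (trunking, fitted lid, small grey switch, black outlet module, the last two 30 high behind the run); origin at the middle of its underside, axes parallel to those of lid_home
- screwdriver: orange-handled screwdriver, 170 long, lying on the board to the left of the loose lid; leave alone
- screw_tray: open blue plastic tray of brass screws, 70 by 90 by 26 high, on the board behind the trunking; origin under its middle; leave alone
- level: yellow spirit level, 20 by 150 by 36 high, on the board behind the trunking; origin under its middle; leave alone

How it is judged (in metres and radians):
On the way:
1. the lid's end is at least 10 mm under the strap (y of lid_center in the frame of lid_home above -0.025 m and x of lid_center in the frame of lid_home between -0.008 and 0.008 m and z of lid_center in the frame of lid_home below 0.03 m and value of joint strap below 0.1 rad), for 0.1 s.
At the end, for the whole second after the job is handed in: the lid lies flat on the trunking (within 2.5 mm, 0.025 rad) and in line, its end under the strap within 6 mm of the fitted lid, the strap lying down (under 0.03 rad), and the robot still pressing the lid so that it bears on the trunking with 5 to 60 N (y of lid_center in the frame of lid_home between -0.006 and 0.004 m and x of lid_center in the frame of lid_home between -0.006 and 0.006 m and z of lid_center in the frame of lid_home below 0.0025 m and angle between lid_center's own z axis and vertical below 0.025 rad and angle between the y axis of lid_center and the y axis of lid_home, either way round below 0.05 rad and value of joint strap below 0.03 rad and contact force between lid and trunking between 5 and 60 N and contact force between any of the fingers, the arm and lid above 2 N and linear speed of lid below 0.01 m/s); the arm keeps its last pose, push and grip.
It fails at once if the joint strap was prised up by more than about 4 mm (value of joint strap above 0.1 rad).
It fails at once if the screwdriver was disturbed (distance of screwdriver from where it was at the start of the episode above 0.02 m).
It fails at once if the screw tray was disturbed (distance of screw_tray from where it was at the start of the episode above 0.02 m).
It fails at once if the spirit level was disturbed (distance of level from where it was at the start of the episode above 0.02 m).
It also fails if it takes over 38 s, if anything falls off the work surface, if the arm or the gripper's body presses on something with over 40 N, if the wrist force passes 120 N, or if a joint passes its speed limit or range.

## Working session

There is one attempt and no reset: what is moved stays moved. The work goes in short steps, Python scripts to look and compute and a tool call to move; the robot and the scene stay as the last step left them, time stands still between calls to the robot, and variables do not carry over. Pictures are saved under pics/ and viewed, and the job is handed in when it is done.

Besides the shell and the picture viewer there is one more tool, called after ">>>" by a JSON object that holds its "op" and its "data". jog_arm: Moves the arm, as the interface text tells. Its arguments: {"type":"object","properties":{"increments":{"type":"array","items":{"type":"object","properties":{"rx":{"type":"number"},"ry":{"type":"number"},"rz":{"type":"number"},"x":{"type":"number"},"y":{"type":"number"},"z":{"type":"number"},"hand":{"type":"number"}}}},"force":{"type":"number"}},"required":["increments"]}

```bash
mkdir -p pics
python3 - <<'E'
from rig import *
import cv2
s=sense();print(s)
for n in("scene","side","wrist"):
    cv2.imwrite(f"pics/{n}0.png",capture(n)[:,:,::-1]);print(n,get_calibration(n))
E
```

```text
{'time_s': 0.0, 'joints': array([ 1.11355375e+00,  3.13456750e-01,  1.49840198e+00, -1.27189727e-05,
        1.33101527e+00, -2.23430931e-01]), 'dq': array([-1.72788964e-04,  4.32232382e-04,  3.33077672e-04, -6.32062777e-05,
        6.17503876e-04, -1.24708979e-03]), 'tau': array([ 7.84872955e-04, -4.12263358e+01, -2.59742957e+01, -1.60155100e-04,
        4.11458328e-03,  8.95432686e-05]), 'eef_pos': array([121.53472546, 510.43875144, 195.5448699 ]), 'ee_rot': array([ 0.70213315,  0.08204715,  0.70242736, -0.08290415]), 'force': array([-0.87544025, -0.07596874,  0.83457762]), 'wrist_torque': array([ 0.03510502, -0.02004775,  0.02390345]), 'grip_width': 1.0022237274439012}
scene {'camera_matrix': array([[528.26310414,   0.        , 324.62407314],
       [  0.        , 528.26310414, 242.74091057],
       [  0.        ,   0.        ,   1.        ]]), 'R': array([[ 0.40628145,  0.91354088, -0.01945345],
       [ 0.52909464, -0.25255653, -0.81010744],
       [-0.74497936,  0.31883891, -0.58595862]]), 't': array([-338.51616354, -247.15696375, 1420.50939867])}
side {'camera_matrix': array([
[... 189 characters left out ...]
.01168797],
       [-0.48515602,  0.61643243, -0.62018924],
       [ 0.37181434, -0.49651324, -0.78436515]]), 't': array([507.89337599, 291.40566867, 763.8778852 ])}
wrist {'camera_matrix': array([[351.14383267,   0.        , 324.94468124],
       [  0.        , 351.14383267, 239.42565342],
       [  0.        ,   0.        ,   1.        ]]), 'T_tool_cam': array([[ 5.01309335e-04, -2.68251223e-01,  9.63348862e-01,
        -1.76332565e+02],
       [ 9.99999821e-01,  4.47837452e-04, -3.95678364e-04,
         2.06163661e-01],
       [-3.25282495e-04,  9.63348889e-01,  2.68251399e-01,
        -6.95320026e+01],
       [ 0.00000000e+00,  0.00000000e+00,  0.00000000e+00,
         1.00000000e+00]])}
```

View pics/scene0.png

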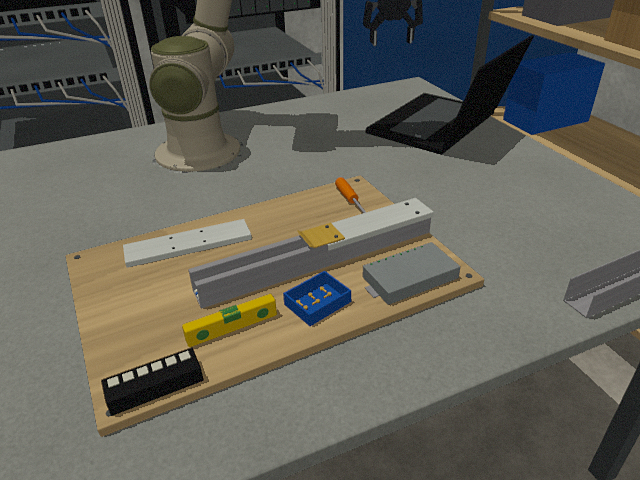

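View pics/side0.png

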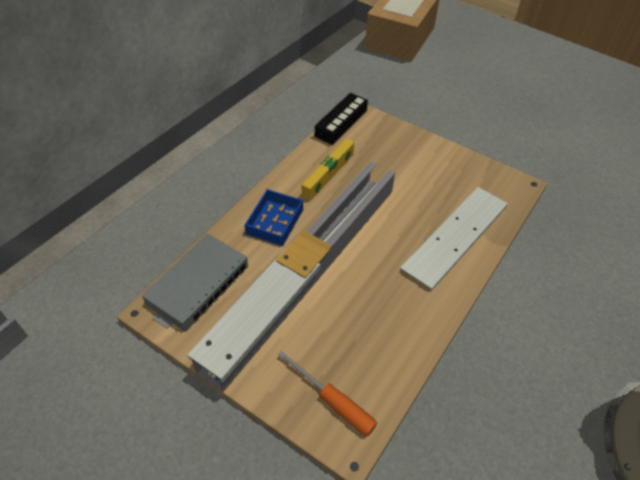

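View pics/wrist0.png

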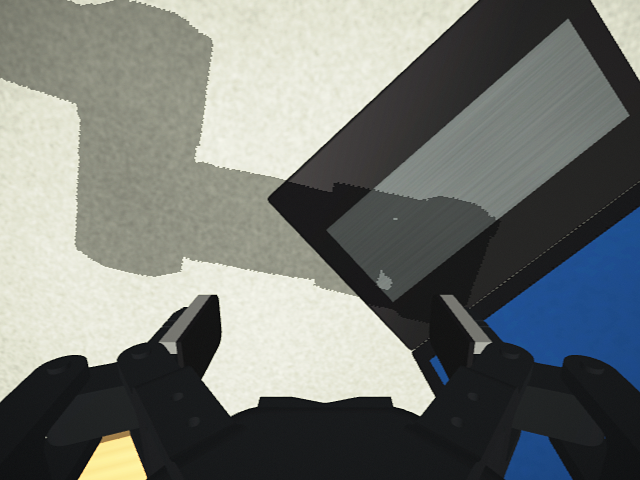

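Run:
```python
import cv2
a=cv2.imread("pics/side0.png");b=cv2.imread("pics/scene0.png")
def crop(im,x,y,w,h,k,n): cv2.imwrite(n,cv2.resize(im[y:y+h,x:x+w],None,fx=k,fy=k,interpolation=cv2.INTER_CUBIC))
crop(a,180,160,220,225,3,"pics/c1.png") if False else crop(a,180,155,220,225,2.6,"pics/c1.png")
crop(a,390,175,130,120,5,"pics/c2.png")
crop(b,110,170,330,140,2.4,"pics/c3.png")
def corners(im,poly):
    pass
```

```text
(no output)
```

View pics/c1.png

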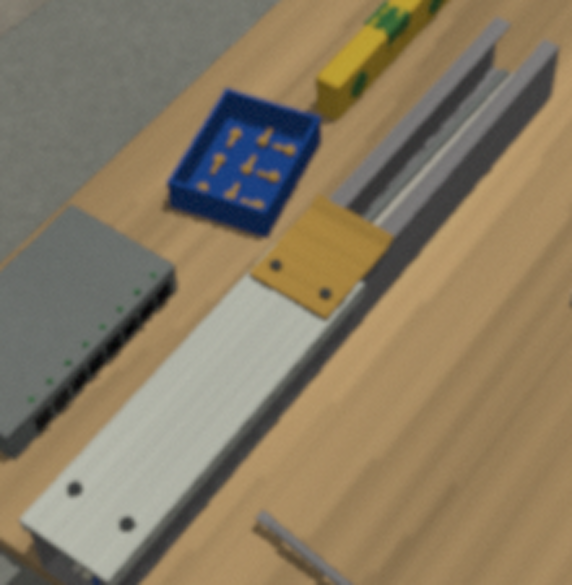

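View pics/c2.png

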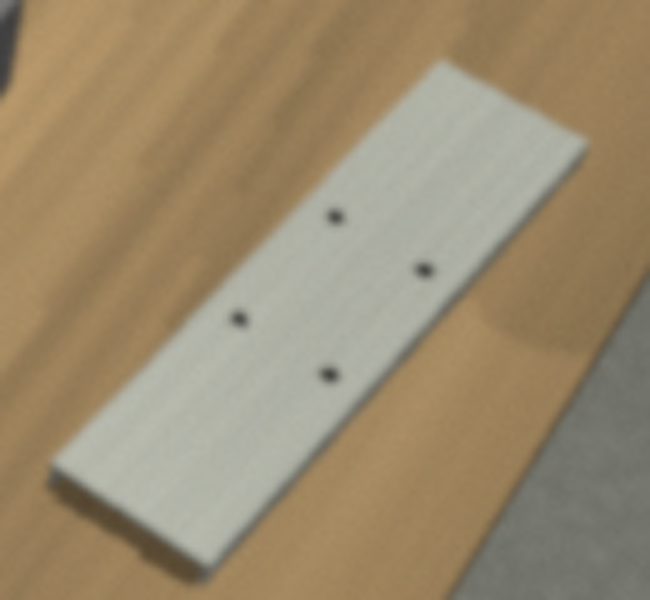

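View pics/c3.png

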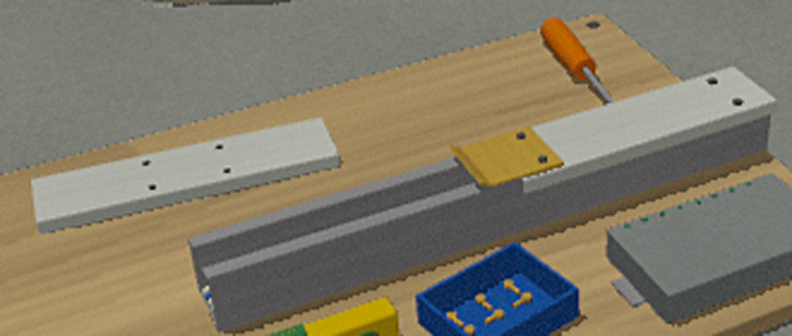

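```bash
cat > h.py <<'E'
import numpy as np
from rig import *
def ray(n,p,s=None):
    c=get_calibration(n);K=c["camera_matrix"]
    d=np.linalg.inv(K)@np.array([p[0],p[1],1.])
    if n=="wrist":
        from scipy.spatial.transform import Rotation as R
        q=s["ee_rot"];Rt=R.from_quat([q[1],q[2],q[3],q[0]]).as_matrix();T=c["T_tool_cam"]
        return s["eef_pos"]+Rt@T[:3,3],Rt@T[:3,:3]@d
    R_=c["R"];return -R_.T@c["t"],R_.T@d
def onz(n,p,z,s=None):
    o,d=ray(n,p,s);return o+d*(z-o[2])/d[2]
E
python3 - <<'E'
from h import *
import cv2
np.set_printoptions(precision=1,suppress=True)
P={"side":dict(L=[(478.6,187),(507.6,203.6),(431.4,288.6),(400.6,268)],T=[(373.5,162.7),(393.8,172.3)],F=[(188.5,355.8),(222.3,378.8),(320.4,264.6)],S=[(303,230.8),(330.8,246.5)]),
"scene":dict(L=[(125.8,262.5),(123.3,245),(244.6,220),(251.7,235.4)],T=[(196.3,283.3),(189.2,270)],F=[(432.9,211.7),(416.3,198.3)],S=[(312,246.7),(298.8,232.5)])}
Z=dict(L=30,T=68,F=70,S=77)
for n in P:
  for k in P[n]:
    w=np.array([onz(n,p,Z[k]) for p in P[n][k]]);print(n,k,w[:,:2].tolist() and w[:,:2], np.linalg.norm(np.diff(w,axis=0),axis=1), "mean",w.mean(0))
# screw holes loose lid etc: triangulate heights of common points
def tri(a,b):
    o1,d1=ray("side",a);o2,d2=ray("scene",b)
    A=np.c_[d1,-d2];x=np.linalg.lstsq(A,o2-o1,rcond=None)[0]
    return (o1+d1*x[0]+o2+d2*x[1])/2,np.linalg.norm(o1+d1*x[0]-o2-d2*x[1])
for k,ii in dict(L=[(0,0),(1,1),(2,2),(3,3)],T=[(0,0),(1,1)],F=[(0,0),(1,1)],S=[(0,0),(1,1)]).items():
  for i,j in ii: print(k,*tri(P["side"][k][i],P["scene"][k][j]))
# mask of loose lid
for n,(x,y,w,h) in {"side":(390,175,130,120),"scene":(115,210,145,60)}.items():
  im=cv2.imread(f"pics/{n}0.png")[y:y+h,x:x+w]
  hsv=cv2.cvtColor(im,cv2.COLOR_BGR2HSV)
  m=((hsv[...,1]<45)&(hsv[...,2]>135)).astype(np.uint8)
  c=max(cv2.findContours(m,0,1)[0],key=cv2.contourArea)
  q=cv2.approxPolyDP(c,6,True)[:,0]+[x,y];print(n,q.tolist())
  w=np.array([onz(n,p,30) for p in q.astype(float)]);print(w[:,:2],w.mean(0))
E
```

```text
side L [[ 464.3 -239.1]
 [ 404.7 -234.7]
 [ 418.1    4.7]
 [ 477.8    1. ]] [ 59.8 239.7  59.7] mean [ 441.2 -117.    30. ]
side T [[ 629.5 -138.1]
 [ 587.9 -140.3]] [41.6] mean [ 608.7 -139.2   68. ]
side F [[613.3 330.5]
 [554.  326.6]
 [566.   98.8]] [ 59.4 228.1] mean [577.8 251.9  70. ]
side S [[625.1  67.5]
 [571.5  65.4]] [53.6] mean [598.3  66.5  77. ]
scene L [[ 467.8 -239.8]
 [ 408.1 -237.2]
 [ 425.5    1.8]
 [ 484.9   -1.8]] [ 59.7 239.6  59.5] mean [ 446.6 -119.2   30. ]
scene T [[ 630.7 -138.9]
 [ 590.8 -142. ]] [40.] mean [ 610.7 -140.4   68. ]
scene F [[616.9 327.5]
 [560.2 325.4]] [56.8] mean [588.5 326.5  70. ]
scene S [[630.4  67.6]
 [579.7  62.8]] [50.9] mean [605.1  65.2  77. ]
L [ 464.9 -240.2   28.4] 0.8921225298222992
L [ 405.  -237.1   27.8] 0.442450685065302
L [419.2   2.7  26.2] 1.1586043438660072
L [479.1  -0.9  26.3] 1.2109794461235441
T [ 629.9 -138.8   67.3] 0.09944197623166387
T [ 588.7 -141.8   66.4] 0.04108473537528848
F [614.2 329.8  67.9] 0.3821061096746181
F [555.8 326.9  67.3] 2.51446623169004
S [626.7  67.6  75. ] 2.8092233610595323
S [573.6  64.   73.2] 2.0284571639279436
side [[506, 203], [477, 188], [401, 268], [432, 287]]
[[ 407.5 -234.2]
 [ 465.4 -235.1]
 [ 477.3    0.6]
 [ 419.     1.5]] [ 442.3 -116.8   30. ]
scene [[250, 233], [241, 219], [129, 243], [125, 262]]
[[ 475.4   -2.3]
 [ 418.7   -3.8]
 [ 406.  -226.2]
 [ 465.5 -240.9]] [ 441.4 -118.3   30. ]
```

Run:
```python
from h import *
from scipy.spatial.transform import Rotation as R
np.set_printoptions(precision=4,suppress=True)
s=sense();q=s["ee_rot"];Rt=R.from_quat([q[1],q[2],q[3],q[0]]).as_matrix();print(Rt)
import cv2
a=cv2.imread("pics/side0.png");b=cv2.imread("pics/scene0.png")
# yellow level and blue tray tops, approx
for n,p in [("side",[(303,185),(341,141),(355,147)]),("scene",[(183,322),(275,296)])]:
    print(n,[onz(n,x,54)[:2].round() for x in p])
# board corners z=18
for n,p in [("side",[(545,184),(375,107),(119,318)]),("scene",[(70,258),(362,178),(484,280),(101,432)])]:
    w=[onz(n,x,18)[:2].round(1) for x in p];print(n,w)
```

```text
[[-0.0004  0.2316  0.9728]
 [-0.0008  0.9728 -0.2316]
 [-1.     -0.0009 -0.0002]]
side [array([702., -28.]), array([ 718., -161.]), array([ 688., -164.])]
scene [array([ 696., -177.]), array([700., -28.])]
side [array([ 374.4, -334.7]), array([ 747.4, -323.7]), array([768.5, 337.6])]
scene [array([ 389.4, -336.5]), array([354.2, 309.8]), array([778.8, 333.8]), array([ 817.4, -316.9])]
```

```bash
cat >> h.py <<'E'
def plan(target,yaw,n,s=None):
    """rows in tool frame; yaw=angle of tool y in world; x down assumed"""
    from scipy.spatial.transform import Rotation as R
    s=s or sense();q=s["ee_rot"];Rt=R.from_quat([q[1],q[2],q[3],q[0]]).as_matrix()
    y0=np.arctan2(Rt[1,1],Rt[0,1]);dy=(yaw-y0+np.pi)%(2*np.pi)-np.pi
    d=(np.array(target)-s["eef_pos"])/n;out=[]
    for i in range(n):
        a=y0+dy*i/n
        out.append(dict(rx=round(-dy/n,4),x=round(-d[2],1),y=round(d[0]*np.cos(a)+d[1]*np.sin(a),1),z=round(d[0]*np.sin(a)-d[1]*np.cos(a),1)))
    print("cur",s["eef_pos"].round(1),"yaw",round(y0,4),"t",round(s["time_s"],2));
    for o in out: print(o)
E
python3 -c "
from h import *
plan([442,-118,150],-0.06,15)"
```

```text
cur [121.5 510.5 195.7] yaw 1.337 t 0.15
{'rx': np.float64(0.0931), 'x': np.float64(3.0), 'y': np.float64(-35.8), 'z': np.float64(30.5)}
{'rx': np.float64(0.0931), 'x': np.float64(3.0), 'y': np.float64(-32.8), 'z': np.float64(33.7)}
{'rx': np.float64(0.0931), 'x': np.float64(3.0), 'y': np.float64(-29.5), 'z': np.float64(36.6)}
{'rx': np.float64(0.0931), 'x': np.float64(3.0), 'y': np.float64(-26.0), 'z': np.float64(39.2)}
{'rx': np.float64(0.0931), 'x': np.float64(3.0), 'y': np.float64(-22.3), 'z': np.float64(41.4)}
{'rx': np.float64(0.0931), 'x': np.float64(3.0), 'y': np.float64(-18.3), 'z': np.float64(43.3)}
{'rx': np.float64(0.0931), 'x': np.float64(3.0), 'y': np.float64(-14.2), 'z': np.float64(44.8)}
{'rx': np.float64(0.0931), 'x': np.float64(3.0), 'y': np.float64(-10.0), 'z': np.float64(46.0)}
{'rx': np.float64(0.0931), 'x': np.float64(3.0), 'y': np.float64(-5.7), 'z': np.float64(46.7)}
{'rx': np.float64(0.0931), 'x': np.float64(3.0), 'y': np.float64(-1.3), 'z': np.float64(47.0)}
{'rx': np.float64(0.0931), 'x': np.float64(3.0), 'y': np.float64(3.1), 'z': np.float64(46.9)}
{'rx': np.float64(0.0931), 'x': np.float64(3.0), 'y': np.float64(7.4), 'z': np.float64(46.4)}
{'rx': np.float64(0.0931), 'x': np.float64(3.0), 'y': np.float64(11.7), 'z': np.float64(45.5)}
{'rx': np.float64(0.0931), 'x': np.float64(3.0), 'y': np.float64(15.9), 'z': np.float64(44.3)}
{'rx': np.float64(0.0931), 'x': np.float64(3.0), 'y': np.float64(20.0), 'z': np.float64(42.6)}
```

>>> {"op": "jog_arm", "data": {"increments": [{"rx":0.093,"x":3,"y":-35.8,"z":30.5},{"rx":0.093,"x":3,"y":-32.8,"z":33.7},{"rx":0.093,"x":3,"y":-29.5,"z":36.6},{"rx":0.093,"x":3,"y":-26,"z":39.2},{"rx":0.093,"x":3,"y":-22.3,"z":41.4}]}}

```text
schema error: expected keys rx, ry, rz, x, y, z, hand
```

>>> {"op": "jog_arm", "data": {"increments": [{"rx":0.093,"x":3,"y":-18.3,"z":43.3},{"rx":0.093,"x":3,"y":-14.2,"z":44.8},{"rx":0.093,"x":3,"y":-10,"z":46},{"rx":0.093,"x":3,"y":-5.7,"z":46.7},{"rx":0.093,"x":3,"y":-1.3,"z":47}]}}

```text
schema error: expected keys rx, ry, rz, x, y, z, hand
```

>>> {"op": "jog_arm", "data": {"increments": [{"rx":0.093,"x":3,"y":3.1,"z":46.9},{"rx":0.093,"x":3,"y":7.4,"z":46.4},{"rx":0.093,"x":3,"y":11.7,"z":45.5},{"rx":0.093,"x":3,"y":15.9,"z":44.3},{"rx":0.093,"x":3,"y":20,"z":42.6}]}}

```text
schema error: expected keys rx, ry, rz, x, y, z, hand
```

>>> {"op": "jog_arm", "data": {"increments": [{"x":0},{"x":0}]}}

```text
schema error: expected keys rx, ry, rz, x, y, z, hand
```

Run:
```python
from h import *
import cv2
s=sense();im=capture("wrist");cv2.imwrite("pics/w1.png",im[:,:,::-1])
import pickle;pickle.dump(s,open("w1.pkl","wb"));print(s["eef_pos"],s["ee_rot"],s["time_s"],s["force"])
plan([442,-118,150],-0.06,1,s)
```

```text
[121.53211602 510.52876117 195.68912425] [ 0.70217263  0.08216029  0.70239102 -0.08276556] 0.15 [ 0.69397148 -1.28624315  0.30962105]
cur [121.5 510.5 195.7] yaw 1.337 t 0.15
{'rx': np.float64(1.397), 'x': np.float64(45.7), 'y': np.float64(-537.2), 'z': np.float64(457.3)}
```

View pics/w1.png

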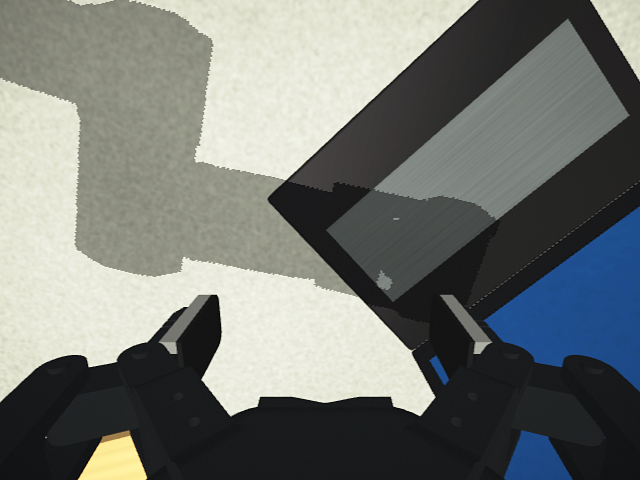

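All keys are required in every row; the arm hasn't moved. Sending full rows.

>>> {"op": "jog_arm", "data": {"increments": [{"rx":0.093,"ry":0,"rz":0,"x":3,"y":-35.8,"z":30.5,"hand":85},{"rx":0.093,"ry":0,"rz":0,"x":3,"y":-32.8,"z":33.7,"hand":85},{"rx":0.093,"ry":0,"rz":0,"x":3,"y":-29.5,"z":36.6,"hand":85},{"rx":0.093,"ry":0,"rz":0,"x":3,"y":-26,"z":39.2,"hand":85},{"rx":0.093,"ry":0,"rz":0,"x":3,"y":-22.3,"z":41.4,"hand":85}]}}

```text
time_s: 0.82
eef_pos: [228.9, 300.0, 181.0]
ee_rot: [0.664, 0.243, 0.664, -0.243]
force: [0.4, 0.0, -0.2]
grip_width: 0.992
```

>>> {"op": "jog_arm", "data": {"increments": [{"rx":0.093,"ry":0,"rz":0,"x":3,"y":-18.3,"z":43.3,"hand":85},{"rx":0.093,"ry":0,"rz":0,"x":3,"y":-14.2,"z":44.8,"hand":85},{"rx":0.093,"ry":0,"rz":0,"x":3,"y":-10,"z":46,"hand":85},{"rx":0.093,"ry":0,"rz":0,"x":3,"y":-5.7,"z":46.7,"hand":85},{"rx":0.093,"ry":0,"rz":0,"x":3,"y":-1.3,"z":47,"hand":85}]}}

```text
time_s: 1.45
eef_pos: [335.9, 90.4, 166.1]
ee_rot: [0.59, 0.39, 0.59, -0.389]
force: [0.6, 0.8, -0.2]
grip_width: 0.993
```

>>> {"op": "jog_arm", "data": {"increments": [{"rx":0.093,"ry":0,"rz":0,"x":3,"y":3.1,"z":46.9,"hand":85},{"rx":0.093,"ry":0,"rz":0,"x":3,"y":7.4,"z":46.4,"hand":85},{"rx":0.093,"ry":0,"rz":0,"x":3,"y":11.7,"z":45.5,"hand":85},{"rx":0.093,"ry":0,"rz":0,"x":3,"y":15.9,"z":44.3,"hand":85},{"rx":0.093,"ry":0,"rz":0,"x":3,"y":20,"z":42.6,"hand":85}]}}

```text
time_s: 2.08
eef_pos: [443.0, -119.0, 150.9]
ee_rot: [0.484, 0.515, 0.484, -0.515]
force: [1.0, 1.3, 0.4]
grip_width: 0.992
```

Run:
```python
from h import *
import cv2
capture("wrist")
s=sense();im=capture("wrist");cv2.imwrite("pics/w2.png",im[:,:,::-1])
import pickle;pickle.dump(s,open("w2.pkl","wb"));print(s["eef_pos"],s["ee_rot"],s["time_s"],s["force"],s["dq"].round(3))
plan([442,-118,150],-0.06,1,s)
```

```text
[ 444.80683172 -123.13728761  150.49010118] [-0.48350895 -0.51640915 -0.4821315   0.51680741] 2.125 [-2.83318521 -2.75666764 -0.83717596] [ 0.071 -0.059  0.079  0.01   0.001 -0.041]
cur [ 444.8 -123.1  150.5] yaw -0.0676 t 2.12
{'rx': np.float64(-0.0076), 'x': np.float64(0.5), 'y': np.float64(-3.1), 'z': np.float64(-4.9)}
```

View pics/w2.png

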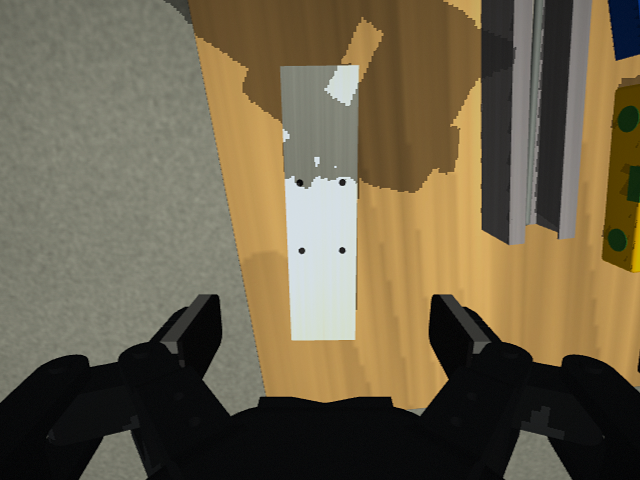

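Run:
```python
from h import *
import cv2,pickle
np.set_printoptions(precision=1,suppress=True)
s=pickle.load(open("w2.pkl","rb"))
w=np.array([onz("wrist",p,30,s)[:2] for p in [(281,66),(358.5,66),(356,340),(291,341)]]);print(w,w.mean(0))
d=(w[0]+w[1]-w[2]-w[3])/2;print("len",np.linalg.norm(d),"yawdir dx/dy",d[0]/d[1])
h=np.array([onz("wrist",p,30,s)[:2] for p in [(300,183),(342,182.5),(342,250.5),(302,251)]]);print("holes",h,h.mean(0))
print("trunk",[onz("wrist",p,68,s)[:2] for p in [(511,0),(510,243),(592,0),(574,238)]])
im=cv2.imread("pics/w2.png");cv2.imwrite("pics/w2c.png",cv2.resize(im[0:270,440:640],None,fx=2.2,fy=2.2,interpolation=cv2.INTER_NEAREST))
```

```text
[[ 417.9    3.1]
 [ 477.5   -0.9]
 [ 465.3 -239.2]
 [ 403.3 -236. ]] [ 441.  -118.2]
len 239.11338442681318 yawdir dx/dy 0.056404900642167896
holes [[ 424.8  -87.1]
 [ 460.   -89.1]
 [ 456.8 -148.8]
 [ 421.4 -146.9]] [ 440.7 -118. ]
trunk [array([573.1,  24.4]), array([ 584.6, -139.4]), array([625. ,  20.9]), array([ 633.2, -138.7])]
```

View pics/w2c.png

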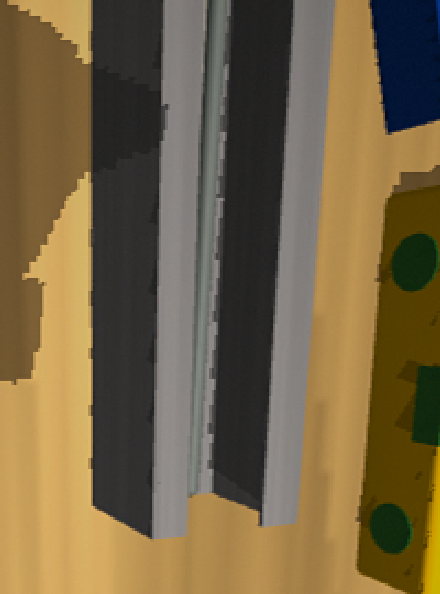

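```bash
python3 -c "
from h import *
plan([441,-118,50],-0.056,4)"
```

```text
cur [ 443.5 -120.6  150.4] yaw -0.0632 t 2.17
{'rx': np.float64(-0.0018), 'x': np.float64(25.1), 'y': np.float64(-0.7), 'z': np.float64(-0.6)}
{'rx': np.float64(-0.0018), 'x': np.float64(25.1), 'y': np.float64(-0.7), 'z': np.float64(-0.6)}
{'rx': np.float64(-0.0018), 'x': np.float64(25.1), 'y': np.float64(-0.7), 'z': np.float64(-0.6)}
{'rx': np.float64(-0.0018), 'x': np.float64(25.1), 'y': np.float64(-0.7), 'z': np.float64(-0.6)}
```

>>> {"op": "jog_arm", "data": {"increments": [{"rx":-0.002,"ry":0,"rz":0,"x":25,"y":-0.7,"z":0,"hand":85},{"rx":0,"ry":0,"rz":0,"x":25,"y":0,"z":0,"hand":85},{"rx":0,"ry":0,"rz":0,"x":25,"y":0,"z":0,"hand":85},{"rx":0,"ry":0,"rz":0,"x":25,"y":0,"z":0,"hand":85},{"rx":0,"ry":0,"rz":0,"x":0,"y":0,"z":0,"hand":85}]}}

```text
time_s: 2.8
eef_pos: [440.7, -116.4, 50.1]
ee_rot: [-0.485, -0.513, -0.487, 0.514]
force: [-0.7, 0.4, 0.0]
grip_width: 0.996
```

```bash
python3 -c "
from h import *
plan([441,-118,13],-0.056,1)"
```

```text
cur [ 440.7 -116.4   50.1] yaw -0.0553 t 2.8
{'rx': np.float64(0.0007), 'x': np.float64(37.1), 'y': np.float64(0.3), 'z': np.float64(1.6)}
```

>>> {"op": "jog_arm", "data": {"increments": [{"rx":0,"ry":0,"rz":0,"x":18,"y":0.3,"z":1,"hand":85},{"rx":0,"ry":0,"rz":0,"x":12,"y":0,"z":0.6,"hand":85},{"rx":0,"ry":0,"rz":0,"x":6,"y":0,"z":0,"hand":85},{"rx":0,"ry":0,"rz":0,"x":1,"y":0,"z":0,"hand":85},{"rx":0,"ry":0,"rz":0,"x":0,"y":0,"z":0,"hand":68}], "force": 20}}

```text
time_s: 3.42
eef_pos: [442.3, -119.1, 14.5]
ee_rot: [0.486, 0.514, 0.486, -0.514]
force: [0.4, -0.5, -0.2]
grip_width: 0.811
```

Run:
```python
from h import *
import cv2
print(sense())
cv2.imwrite("pics/w3.png",capture("wrist")[:,:,::-1]);cv2.imwrite("pics/s3.png",cv2.resize(capture("side")[150:330,360:560,::-1],None,fx=3,fy=3))
```

```text
{'time_s': 3.425, 'joints': array([-5.19760943e-01,  4.14863054e-01,  1.90030475e+00,  1.09546387e-05,
        8.25804957e-01, -4.63858974e-01]), 'dq': array([-0.00024122, -0.0009071 ,  0.0018994 ,  0.00095194, -0.00027137,
       -0.00104063]), 'tau': array([-4.99429283e-03, -3.80215466e+01, -1.82320780e+01, -1.48367380e-04,
       -9.82927450e-03,  4.06846857e-05]), 'eef_pos': array([ 442.28589055, -119.09719407,   14.47370948]), 'ee_rot': array([ 0.48603806,  0.5138463 ,  0.48562013, -0.513714  ]), 'force': array([ 0.41541939, -0.52820286, -0.23185809]), 'wrist_torque': array([-0.02787934, -0.02945508,  0.02996704]), 'grip_width': 0.8108892283448426}
```

View pics/w3.png

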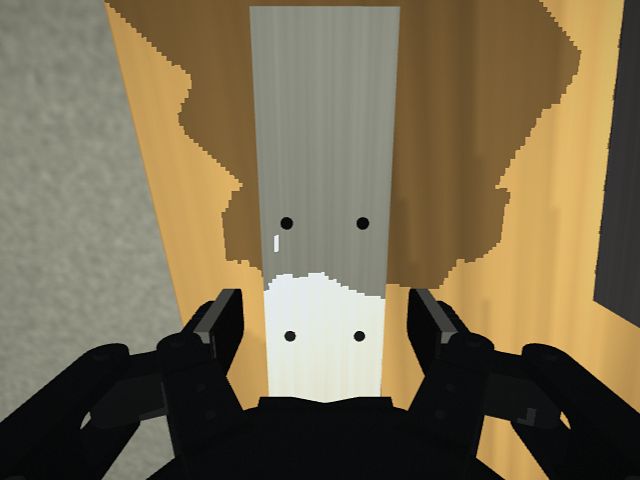

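View pics/s3.png

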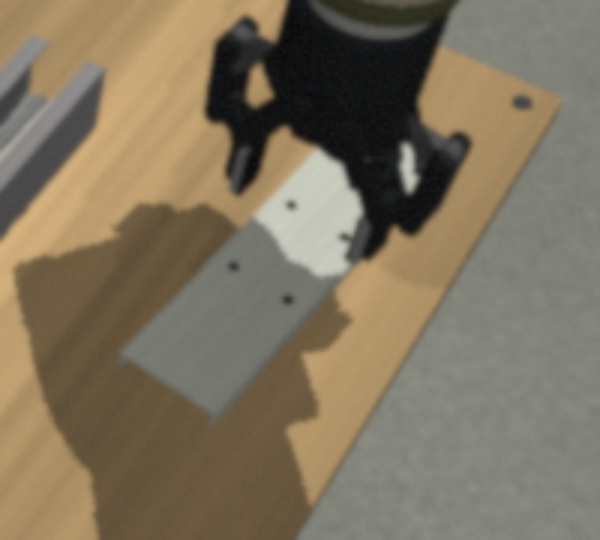

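>>> {"op": "jog_arm", "data": {"increments": [{"rx":0,"ry":0,"rz":0,"x":1.5,"y":-1,"z":-0.5,"hand":66},{"rx":0,"ry":0,"rz":0,"x":0,"y":0,"z":0,"hand":50},{"rx":0,"ry":0,"rz":0,"x":0,"y":0,"z":0,"hand":50},{"rx":0,"ry":0,"rz":0,"x":0,"y":0,"z":0,"hand":50}], "force": 70}}

```text
time_s: 4.03
eef_pos: [441.1, -118.5, 12.6]
ee_rot: [-0.486, -0.514, -0.486, 0.514]
force: [-0.0, -0.1, -0.0]
grip_width: 0.586
```

Run:
```python
from h import *
import cv2
s=sense();print(s["eef_pos"],s["force"],s["wrist_torque"],s["grip_width"]*85.4,s["time_s"])
cv2.imwrite("pics/w4.png",capture("wrist")[:,:,::-1])
```

```text
[ 441.08634041 -118.46789719   12.60649075] [-0.00390241 -0.11928488 -0.01452389] [ 0.03414123  0.02492404 -0.04287842] 50.02412232043728 4.025
```

View pics/w4.png

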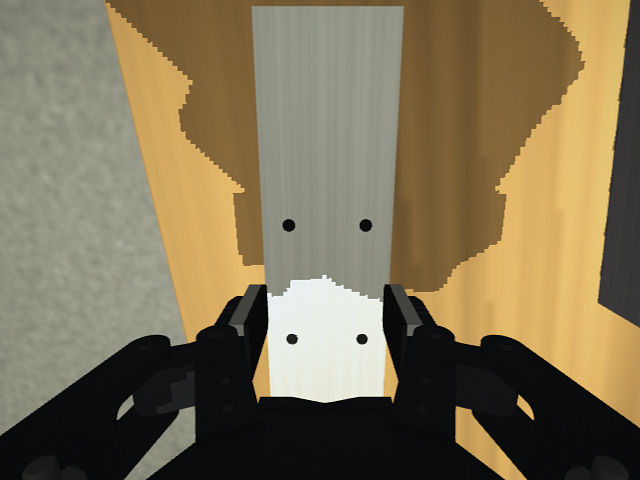

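```bash
python3 - <<'E'
from h import *
c=get_calibration("wrist");T=np.linalg.inv(c["T_tool_cam"]);K=c["camera_matrix"]
for y in (25,34.5):
 for z in (-11,11):
  for x in (-40,-30,-20,-10,0):
   p=K@(T@[x,y,z,1])[:3];print(y,z,x,(p[:2]/p[2]).round(1))
E
python3 -c "
import cv2
im=cv2.imread('pics/w4.png')[260:440,180:460];cv2.imwrite('pics/w4c.png',cv2.resize(im,None,fx=2.8,fy=2.8))"
```

```text
25 -11 -40 [388.4 284.1]
25 -11 -30 [384.5 275.3]
25 -11 -20 [381.1 267.6]
25 -11 -10 [378.  260.6]
25 -11 0 [375.2 254.5]
25 11 -40 [385.9 331.1]
25 11 -30 [382.3 319.9]
25 11 -20 [379.1 309.9]
25 11 -10 [376.2 300.9]
25 11 0 [373.7 292.9]
34.5 -11 -40 [411.1 284.1]
34.5 -11 -30 [405.8 275.3]
34.5 -11 -20 [401.2 267.6]
34.5 -11 -10 [397.  260.7]
34.5 -11 0 [393.2 254.5]
34.5 11 -40 [407.8 331.1]
34.5 11 -30 [402.9 319.9]
34.5 11 -20 [398.5 309.9]
34.5 11 -10 [394.6 300.9]
34.5 11 0 [391.1 292.9]
```

View pics/w4c.png

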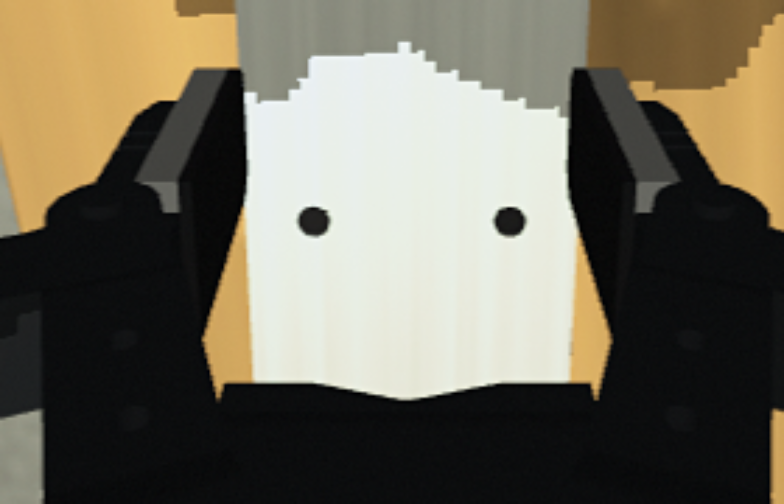

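>>> {"op": "jog_arm", "data": {"increments": [{"rx":0,"ry":0,"rz":0,"x":0,"y":0,"z":0,"hand":72},{"rx":0,"ry":0,"rz":0,"x":0,"y":0,"z":0,"hand":72},{"rx":0,"ry":0,"rz":0,"x":5,"y":0,"z":0,"hand":72},{"rx":0,"ry":0,"rz":0,"x":4,"y":0,"z":0,"hand":66},{"rx":0,"ry":0,"rz":0,"x":0,"y":0,"z":0,"hand":53}], "force": 40}}

```text
time_s: 4.7
eef_pos: [440.8, -118.3, 3.2]
ee_rot: [-0.486, -0.514, -0.486, 0.514]
force: [1.1, -0.4, -0.3]
grip_width: 0.624
```

>>> {"op": "jog_arm", "data": {"increments": [{"rx":0,"ry":0,"rz":0,"x":0,"y":0,"z":0,"hand":53},{"rx":0,"ry":0,"rz":0,"x":0,"y":0,"z":0,"hand":53}]}}

```text
time_s: 4.95
eef_pos: [441.1, -118.5, 3.7]
ee_rot: [0.486, 0.514, 0.486, -0.514]
force: [0.2, -0.2, -0.2]
grip_width: 0.62
```

Run:
```python
from h import *
import cv2
s=sense();print(s["eef_pos"],s["force"],s["wrist_torque"],s["grip_width"]*85.4,s["time_s"])
im=capture("wrist")[:,:,::-1];cv2.imwrite('pics/w5c.png',cv2.resize(im[240:440,160:480],None,fx=2.5,fy=2.5))
```

```text
[ 441.12823672 -118.49403393    3.68477798] [ 0.23788321 -0.18224371 -0.24465106] [ 0.01816381 -0.00126105 -0.0081898 ] 52.92928582746931 4.95
```

View pics/w5c.png

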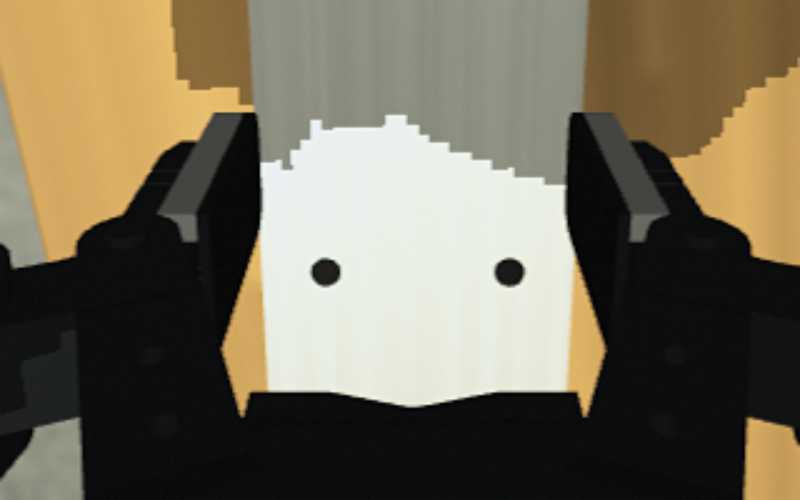

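>>> {"op": "jog_arm", "data": {"increments": [{"rx":0,"ry":0,"rz":0,"x":0,"y":0,"z":0,"hand":72},{"rx":0,"ry":0,"rz":0,"x":0,"y":0,"z":0,"hand":72},{"rx":0,"ry":0,"rz":0,"x":5,"y":0,"z":0,"hand":72},{"rx":0,"ry":0,"rz":0,"x":4,"y":0,"z":0,"hand":66},{"rx":0,"ry":0,"rz":0,"x":0,"y":0,"z":0,"hand":53}], "force": 40}}

```text
time_s: 5.62
eef_pos: [440.8, -118.3, -5.8]
ee_rot: [-0.486, -0.514, -0.486, 0.514]
force: [-0.3, -0.3, -1.2]
grip_width: 0.626
```

>>> {"op": "jog_arm", "data": {"increments": [{"rx":0,"ry":0,"rz":0,"x":0,"y":0,"z":0,"hand":53},{"rx":0,"ry":0,"rz":0,"x":0,"y":0,"z":0,"hand":53}]}}

```text
time_s: 5.88
eef_pos: [441.1, -118.5, -5.3]
ee_rot: [0.486, 0.514, 0.486, -0.514]
force: [0.1, 0.5, -0.5]
grip_width: 0.621
```

Run:
```python
from h import *
import cv2
s=sense();print(s["eef_pos"],s["force"],s["wrist_torque"],s["grip_width"]*85.4,s["time_s"])
im=capture("wrist")[:,:,::-1];cv2.imwrite('pics/w6c.png',cv2.resize(im[240:440,160:480],None,fx=2.5,fy=2.5))
```

```text
[ 441.1493787  -118.48736742   -5.31507758] [ 0.07370977  0.54933291 -0.48875884] [-0.00564103  0.00992898 -0.05558031] 53.06078330253732 5.875
```

View pics/w6c.png

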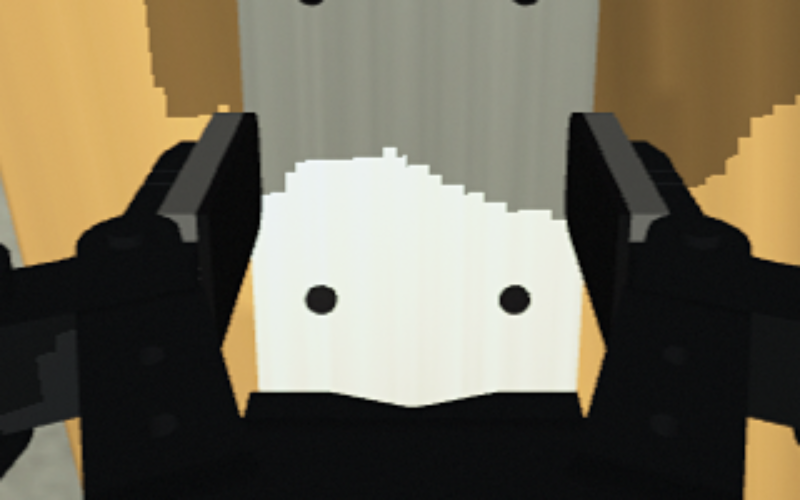

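Run:
```python
from h import *
import cv2
a=capture("side")[150:300,400:560,::-1];b=capture("scene")[150:300,120:280,::-1]
cv2.imwrite('pics/sc7.png',np.hstack([cv2.resize(i,None,fx=2.5*.98,fy=2.5*.98,interpolation=cv2.INTER_CUBIC) for i in (a,b)]))
```

```text
(no output)
```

View pics/sc7.png

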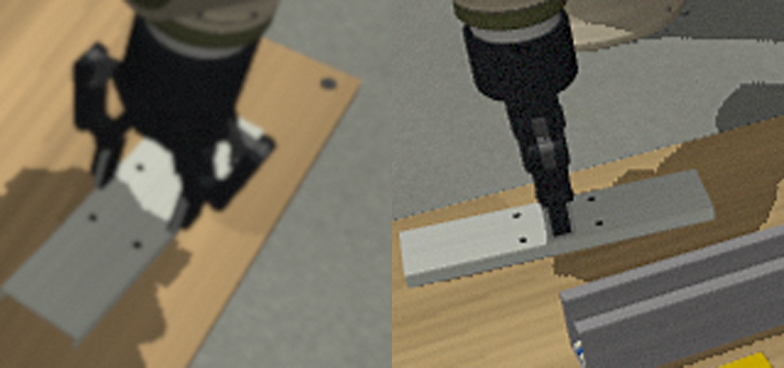

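Run:
```python
from h import *
o,d=ray("scene",(189.8,245.9))
for z in (20,25,30,35,40,45): print(z,(o+d*(z-o[2])/d[2]).round(1))
o,d=ray("side",(400+102/2.45,150+187/2.45))
print("side");
for z in (20,25,30,35,40,45): print(z,(o+d*(z-o[2])/d[2]).round(1))
```

```text
20 [ 452.6 -119.1   20. ]
25 [ 459.8 -119.8   25. ]
30 [ 467.  -120.5   30. ]
35 [ 474.2 -121.2   35. ]
40 [ 481.5 -122.    40. ]
45 [ 488.7 -122.7   45. ]
side
20 [ 472.9 -124.9   20. ]
25 [ 471.4 -120.7   25. ]
30 [ 470.  -116.5   30. ]
35 [ 468.6 -112.3   35. ]
40 [ 467.2 -108.1   40. ]
45 [ 465.8 -103.9   45. ]
```

>>> {"op": "jog_arm", "data": {"increments": [{"rx":0,"ry":0,"rz":0,"x":0,"y":0,"z":0,"hand":74},{"rx":0,"ry":0,"rz":0,"x":0,"y":0,"z":0,"hand":74},{"rx":0,"ry":0,"rz":0,"x":5,"y":0,"z":0,"hand":74},{"rx":0,"ry":0,"rz":0,"x":4,"y":0,"z":0,"hand":68},{"rx":0,"ry":0,"rz":0,"x":0,"y":0,"z":0,"hand":50}], "force": 40}}

```text
time_s: 6.65
eef_pos: [440.9, -118.3, -14.5]
ee_rot: [-0.486, -0.514, -0.486, 0.514]
force: [0.2, 0.6, -1.8]
grip_width: 0.697
```

>>> {"op": "jog_arm", "data": {"increments": [{"rx":0,"ry":0,"rz":0,"x":0,"y":0,"z":0,"hand":50},{"rx":0,"ry":0,"rz":0,"x":0,"y":0,"z":0,"hand":50}]}}

```text
time_s: 6.9
eef_pos: [440.9, -118.4, -14.6]
ee_rot: [-0.486, -0.514, -0.486, 0.514]
force: [-0.4, 0.5, -1.5]
grip_width: 0.695
```

Run:
```python
from h import *
import cv2
s=sense();print(s["eef_pos"],s["force"],s["wrist_torque"],s["grip_width"]*85.4,s["time_s"])
im=capture("wrist")[:,:,::-1];cv2.imwrite('pics/w8c.png',cv2.resize(im[240:440,160:480],None,fx=2.5,fy=2.5))
```

```text
[ 440.90777908 -118.35357585  -14.56028058] [-0.42075239  0.46283232 -1.51582579] [0.01869546 0.13516027 0.01671251] 59.38855622031919 6.9
```

View pics/w8c.png

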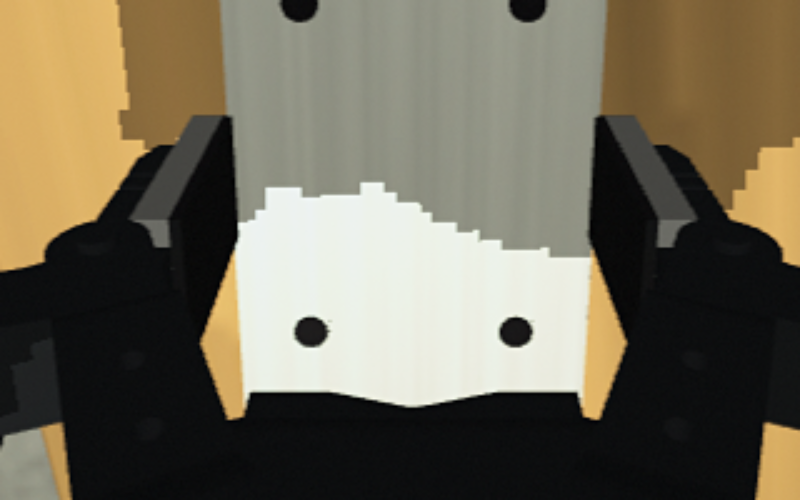

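>>> {"op": "jog_arm", "data": {"increments": [{"rx":0,"ry":0,"rz":0,"x":0,"y":0,"z":0,"hand":50},{"rx":0,"ry":0,"rz":0,"x":-5,"y":0,"z":0,"hand":50},{"rx":0,"ry":0,"rz":0,"x":-20,"y":0,"z":0,"hand":50},{"rx":0,"ry":0,"rz":0,"x":-25,"y":0,"z":0,"hand":50},{"rx":0,"ry":0,"rz":0,"x":-25,"y":0,"z":0,"hand":50}], "force": 80}}

```text
time_s: 7.58
eef_pos: [441.0, -118.4, 61.4]
ee_rot: [-0.486, -0.514, -0.486, 0.514]
force: [0.3, -0.3, -1.5]
grip_width: 0.674
```

>>> {"op": "jog_arm", "data": {"increments": [{"rx":0,"ry":0,"rz":0,"x":0,"y":0,"z":0,"hand":50},{"rx":0,"ry":0,"rz":0,"x":0,"y":0,"z":0,"hand":50}]}}

```text
time_s: 7.82
eef_pos: [440.6, -118.2, 59.7]
ee_rot: [-0.485, -0.514, -0.486, 0.514]
force: [0.4, 0.2, -2.4]
grip_width: 0.676
```

Run:
```python
from h import *
import cv2
s=sense();print(s["eef_pos"],s["force"],s["wrist_torque"],s["grip_width"]*85.4,s["time_s"])
cv2.imwrite('pics/w9.png',capture("wrist")[:,:,::-1])
a=capture("side")[130:310,360:560,::-1];b=capture("scene")[150:330,100:300,::-1]
cv2.imwrite('pics/sc9.png',np.hstack([cv2.resize(i,None,fx=2,fy=2,interpolation=cv2.INTER_CUBIC) for i in (a,b)]))
plan([605,-67.5,s["eef_pos"][2]],0.054,6)
```

```text
[ 440.57937452 -118.2201815    59.6991514 ] [ 0.41249162  0.17944454 -2.42795005] [-0.04276535 -0.01580476  0.03054318] 57.70829606265014 7.825
cur [ 440.6 -118.2   59.7] yaw -0.056 t 7.97
{'rx': np.float64(-0.0183), 'x': np.float64(-0.0), 'y': np.float64(26.9), 'z': np.float64(-10.0)}
{'rx': np.float64(-0.0183), 'x': np.float64(-0.0), 'y': np.float64(27.1), 'z': np.float64(-9.5)}
{'rx': np.float64(-0.0183), 'x': np.float64(-0.0), 'y': np.float64(27.2), 'z': np.float64(-9.0)}
{'rx': np.float64(-0.0183), 'x': np.float64(-0.0), 'y': np.float64(27.4), 'z': np.float64(-8.5)}
{'rx': np.float64(-0.0183), 'x': np.float64(-0.0), 'y': np.float64(27.5), 'z': np.float64(-8.0)}
{'rx': np.float64(-0.0183), 'x': np.float64(-0.0), 'y': np.float64(27.7), 'z': np.float64(-7.5)}
```

View pics/w9.png

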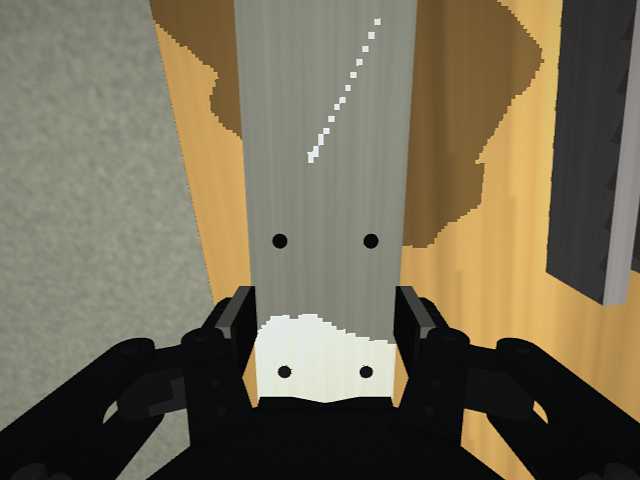

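View pics/sc9.png

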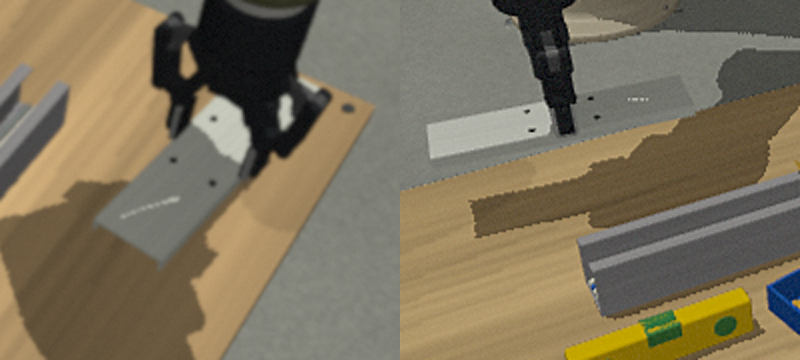

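>>> {"op": "jog_arm", "data": {"increments": [{"rx":-0.018,"ry":0,"rz":0,"x":0,"y":27,"z":-10,"hand":50},{"rx":-0.018,"ry":0,"rz":0,"x":0,"y":27,"z":-9.5,"hand":50},{"rx":-0.018,"ry":0,"rz":0,"x":0,"y":27,"z":-9,"hand":50},{"rx":-0.018,"ry":0,"rz":0,"x":0,"y":27,"z":-8.5,"hand":50},{"rx":-0.019,"ry":0,"rz":0,"x":0,"y":27,"z":-8,"hand":50}]}}

```text
time_s: 8.6
eef_pos: [577.5, -75.7, 59.6]
ee_rot: [0.508, 0.491, 0.509, -0.491]
force: [-0.7, -0.3, -1.9]
grip_width: 0.675
```

>>> {"op": "jog_arm", "data": {"increments": [{"rx":-0.019,"ry":0,"rz":0,"x":0,"y":28,"z":-7.5,"hand":50},{"rx":0,"ry":0,"rz":0,"x":0,"y":0,"z":0,"hand":50},{"rx":0,"ry":0,"rz":0,"x":0,"y":0,"z":0,"hand":50}]}}

```text
time_s: 8.98
eef_pos: [603.9, -67.7, 59.8]
ee_rot: [0.513, 0.486, 0.514, -0.487]
force: [-0.4, -0.3, -2.2]
grip_width: 0.678
```

Run:
```python
from h import *
import cv2,pickle
s=sense();print(s["eef_pos"],s["force"],s["wrist_torque"],s["grip_width"]*85.4,s["time_s"],s["joints"])
cv2.imwrite('pics/w10.png',capture("wrist")[:,:,::-1]);pickle.dump(s,open("w10.pkl","wb"))
a=capture("side");b=capture("scene")
cv2.imwrite('pics/side10.png',a[:,:,::-1]);cv2.imwrite('pics/scene10.png',b[:,:,::-1])
a=a[100:310,220:440,::-1];b=b[150:330,150:350,::-1]
cv2.imwrite('pics/sc10.png',cv2.resize(a,None,fx=2.8,fy=2.8,interpolation=cv2.INTER_CUBIC))
cv2.imwrite('pics/sc10b.png',cv2.resize(b,None,fx=3,fy=3,interpolation=cv2.INTER_CUBIC))
plan([605,-67.5,s["eef_pos"][2]],0.054,1)
```

```text
[603.8753473  -67.71620709  59.75489823] [-0.38965785 -0.26293881 -2.22582934] [-0.00201625 -0.01210418 -0.00729386] 57.933296390778104 8.975 [-3.04172974e-01  6.22191142e-01  1.39766974e+00 -1.69821574e-04
  1.12352593e+00 -3.57922399e-01]
cur [604.1 -68.   60.5] yaw 0.0534 t 9.12
{'rx': np.float64(-0.0006), 'x': np.float64(0.8), 'y': np.float64(0.9), 'z': np.float64(-0.4)}
```

View pics/w10.png

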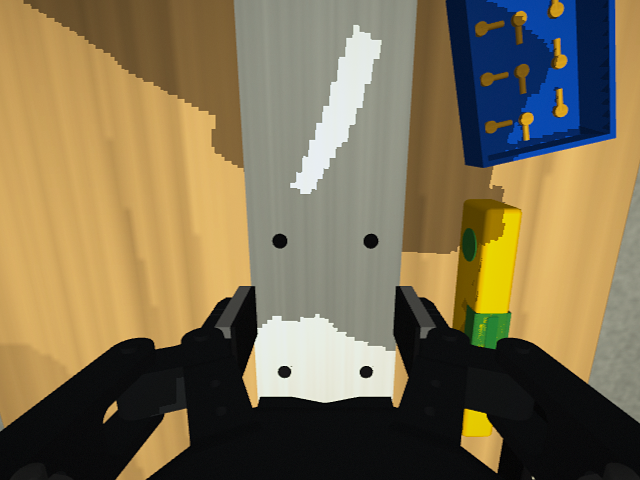

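View pics/sc10.png

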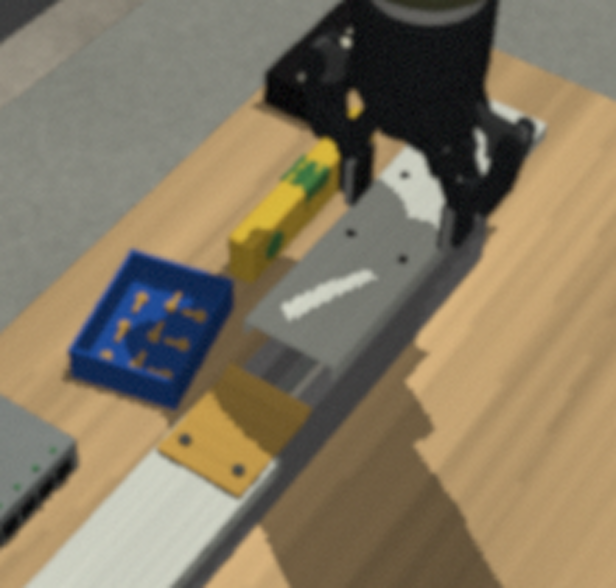

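View pics/sc10b.png

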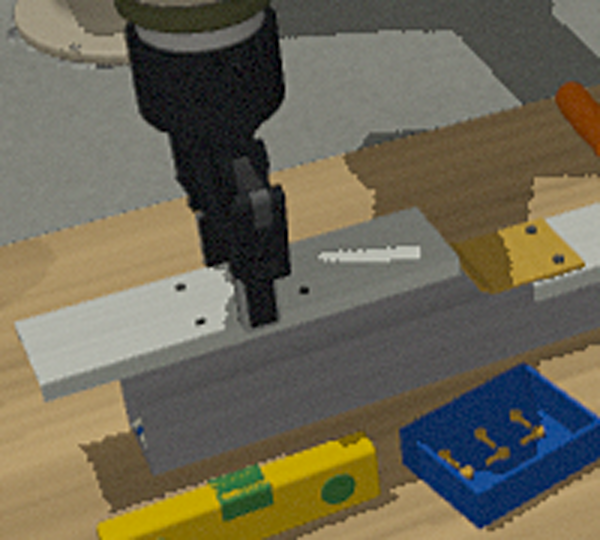

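Run:
```python
from h import *
w=np.array([onz("side",p,105) for p in [(308.6,216.1),(336.1,231.4)]]);print(w,w.mean(0))
```

```text
[[622.06469586  56.85290826 105.        ]
 [570.13611499  55.08298608 105.        ]] [596.10040542  55.96794717 105.        ]
```

>>> {"op": "jog_arm", "data": {"increments": [{"rx":0,"ry":0,"rz":0,"x":6,"y":0.9,"z":0,"hand":50},{"rx":0,"ry":0,"rz":0,"x":8,"y":0,"z":0,"hand":50},{"rx":0,"ry":0,"rz":0,"x":6,"y":0,"z":0,"hand":50},{"rx":0,"ry":0,"rz":0,"x":2,"y":0,"z":0,"hand":50},{"rx":0,"ry":0,"rz":0,"x":0,"y":0,"z":0,"hand":50}]}}

```text
time_s: 9.75
eef_pos: [605.6, -67.7, 38.5]
ee_rot: [0.513, 0.486, 0.513, -0.486]
force: [1.2, -0.8, -2.2]
grip_width: 0.673
```

Run:
```python
from h import *
import cv2,pickle
a=capture("side");b=capture("scene")
s=sense();print(s["eef_pos"],s["force"],s["wrist_torque"],s["grip_width"]*85.4,s["time_s"])
a=a[100:310,220:440,::-1];b=b[150:330,150:350,::-1]
cv2.imwrite('pics/sc11.png',cv2.resize(a,None,fx=2.8,fy=2.8,interpolation=cv2.INTER_CUBIC))
cv2.imwrite('pics/sc11b.png',cv2.resize(b,None,fx=3,fy=3,interpolation=cv2.INTER_CUBIC))
plan([605,-68,s["eef_pos"][2]],0.0537,1)
```

```text
[605.76229252 -67.71867162  38.81367212] [ 0.17966987 -0.52362575 -2.56450725] [0.04334328 0.02912698 0.01480568] 57.38356177989274 9.85
cur [605.8 -67.7  38.8] yaw 0.054 t 9.85
{'rx': np.float64(0.0003), 'x': np.float64(-0.0), 'y': np.float64(-0.8), 'z': np.float64(0.2)}
```

View pics/sc11.png

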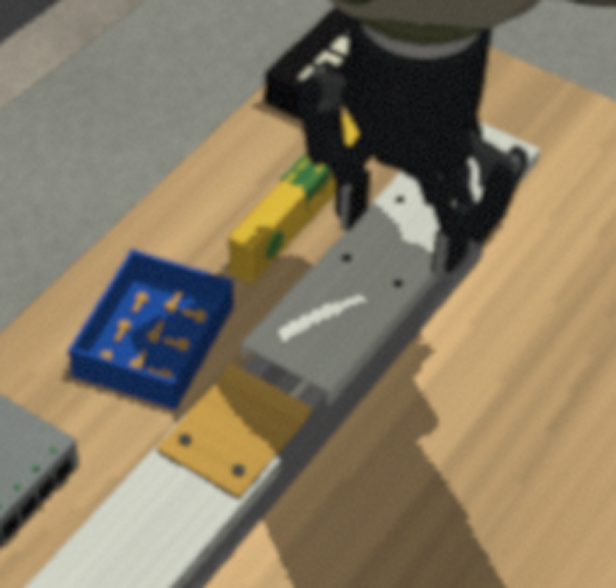

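View pics/sc11b.png

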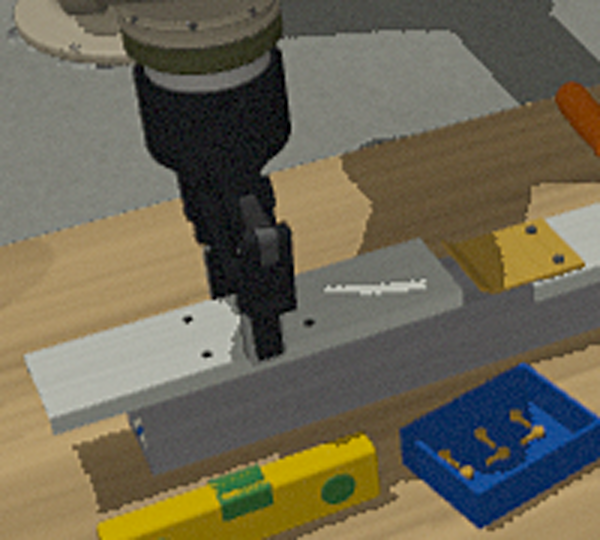

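Run:
```python
from h import *
z=38.8+38.5+6
for n,ps in [("side",[(307.5,225.7),(338.6,242.9)]),("scene",[(290.7,230),(304,247.7),(150+25/3,150+356/3),(150+50/3,150+418/3)])]:
  w=np.array([onz(n,p,z)[:2] for p in ps]);print(n,w.round(1).tolist(),w[:2].mean(0), w[2:].mean(0) if len(w)>2 else "")
```

```text
side [[622.7, 59.0], [563.4, 56.4]] [593.08803461  57.66903161] 
scene [[574.5, 49.4], [635.1, 50.8], [585.4, -189.6], [644.3, -186.6]] [604.82351184  50.07459853] [ 614.84375094 -188.09000693]
```

Run:
```python
from h import *
import cv2
a=capture("side");b=capture("scene")
cv2.imwrite('pics/side12.png',a[:,:,::-1]);cv2.imwrite('pics/scene12.png',b[:,:,::-1])
cv2.imwrite('pics/z12a.png',cv2.resize(a[210:330,230:360,::-1],None,fx=5,fy=5,interpolation=cv2.INTER_CUBIC))
cv2.imwrite('pics/z12b.png',cv2.resize(b[215:315,150:350,::-1],None,fx=4,fy=4,interpolation=cv2.INTER_CUBIC))
```

```text
(no output)
```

View pics/z12a.png

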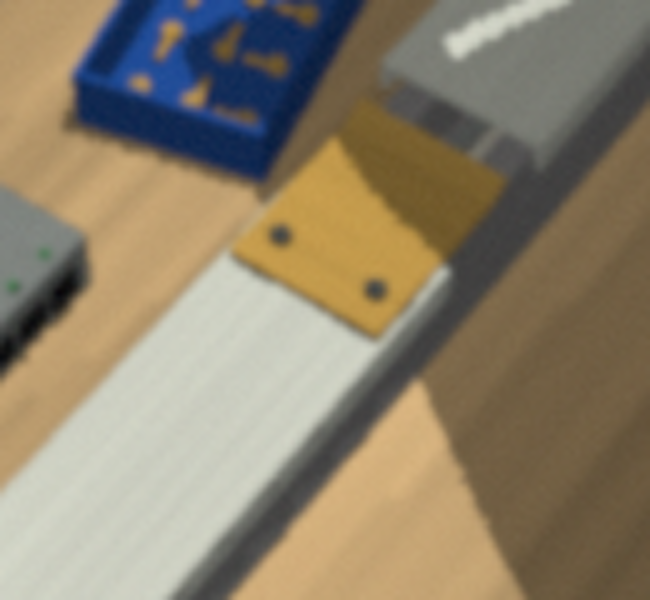

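View pics/z12b.png

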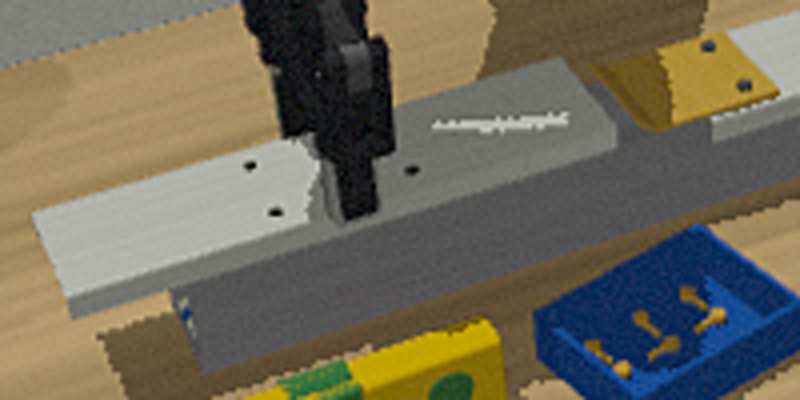

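Run:
```python
from h import *
z=38.8+38.5+6
for n,ps in [("side",[(307,223.2),(336,239.6)]),("scene",[(290.5,229.5),(304,247),(158.75,268.25),(168.75,289.5)])]:
  w=np.array([onz(n,p,z)[:2] for p in ps]);print(n,w.round(1).tolist(),w[:2].mean(0), w[2:].mean(0) if len(w)>2 else "")
f=lambda n,ps,z:print(n,z,np.array([onz(n,p,z)[:2] for p in ps]).round(1).tolist())
f("side",[(318,267),(264,330)],70) # fitted right top edge
f("side",[(276.5,261),(232,306)],70) # fitted left edge (strap back-left / lower)
f("side",[(276.5,261),(305.5,277.5)],72) #strap rear corners
f("side",[(305,229.5),(331,246)],77)
f("scene",[(312.5,247.5),(298,231)],77)
f("scene",[(345,238.5),(331,222.5)],72)
```

```text
side [[626.6, 55.4], [570.5, 53.6]] [598.53619982  54.51565394] 
scene [[572.8, 49.6], [633.2, 51.5], [584.5, -188.7], [646.1, -183.7]] [603.04490513  50.58480586] [ 615.33759601 -186.21857438]
side 70 [[566.1, 104.6], [558.9, 237.4]]
side 70 [[623.1, 135.0], [621.2, 236.2]]
side 72 [[622.1, 136.0], [568.1, 132.6]]
side 77 [[624.3, 63.5], [571.8, 64.5]]
scene 77 [[633.0, 67.4], [574.6, 63.3]]
scene 72 [[626.7, 133.7], [568.4, 132.5]]
```

>>> {"op": "jog_arm", "data": {"increments": [{"rx":0,"ry":0,"rz":0,"x":3,"y":0,"z":0,"hand":50},{"rx":0,"ry":0,"rz":0,"x":2,"y":0,"z":0,"hand":50},{"rx":0,"ry":0,"rz":0,"x":2,"y":0,"z":0,"hand":50},{"rx":0,"ry":0,"rz":0,"x":0,"y":0,"z":0,"hand":50}]}}

```text
time_s: 10.45
eef_pos: [605.5, -67.6, 31.3]
ee_rot: [0.513, 0.486, 0.513, -0.486]
force: [-1.2, 1.1, -2.3]
grip_width: 0.677
```

>>> {"op": "jog_arm", "data": {"increments": [{"rx":0,"ry":0,"rz":0,"x":2,"y":0,"z":0,"hand":50},{"rx":0,"ry":0,"rz":0,"x":2,"y":0,"z":0,"hand":50},{"rx":0,"ry":0,"rz":0,"x":0,"y":0,"z":0,"hand":50}]}}

```text
time_s: 10.82
eef_pos: [605.5, -67.6, 27.4]
ee_rot: [0.513, 0.486, 0.513, -0.486]
force: [-0.2, -0.8, -2.7]
grip_width: 0.676
```

>>> {"op": "jog_arm", "data": {"increments": [{"rx":0,"ry":0,"rz":0,"x":1,"y":0,"z":0,"hand":50},{"rx":0,"ry":0,"rz":0,"x":0,"y":0,"z":0,"hand":50}]}}

```text
time_s: 11.08
eef_pos: [605.6, -67.7, 26.5]
ee_rot: [0.513, 0.486, 0.513, -0.486]
force: [-0.3, -0.6, -2.4]
grip_width: 0.675
```

>>> {"op": "jog_arm", "data": {"increments": [{"rx":0,"ry":0,"rz":0,"x":1,"y":0,"z":0,"hand":50},{"rx":0,"ry":0,"rz":0,"x":0,"y":0,"z":0,"hand":50}]}}

```text
time_s: 11.32
eef_pos: [605.7, -67.7, 26.0]
ee_rot: [0.513, 0.486, 0.513, -0.486]
force: [-0.8, 0.3, 2.9]
grip_width: 0.677
```

>>> {"op": "jog_arm", "data": {"increments": [{"rx":0,"ry":0,"rz":0,"x":1,"y":0,"z":0,"hand":50},{"rx":0,"ry":0,"rz":0,"x":0,"y":0,"z":0,"hand":50}]}}

```text
time_s: 11.58
eef_pos: [605.7, -67.7, 25.9]
ee_rot: [0.514, 0.486, 0.513, -0.486]
force: [-4.6, 1.5, 9.3]
grip_width: 0.676
```

>>> {"op": "jog_arm", "data": {"increments": [{"rx":0,"ry":0,"rz":0,"x":-0.8,"y":0,"z":0,"hand":50}]}}

```text
time_s: 11.7
eef_pos: [605.7, -67.7, 26.0]
ee_rot: [0.514, 0.486, 0.513, -0.486]
force: [-1.5, 0.1, 0.6]
grip_width: 0.674
```

Run:
```python
from h import *
import cv2
a=capture("side");b=capture("scene")
s=sense();print(s["eef_pos"],s["ee_rot"],s["force"],s["wrist_torque"],s["time_s"])
cv2.imwrite('pics/z13.png',np.hstack([cv2.resize(a[210:310,260:360,::-1],None,fx=4,fy=4,interpolation=cv2.INTER_CUBIC),cv2.resize(b[215:315,250:350,::-1],None,fx=4,fy=4,interpolation=cv2.INTER_CUBIC)]))
cv2.imwrite('pics/z13b.png',cv2.resize(b[215:315,150:350,::-1],None,fx=4,fy=4,interpolation=cv2.INTER_CUBIC))
```

```text
[605.73385456 -67.7198086   25.92084583] [ 0.5134891   0.48635695  0.51316122 -0.48626271] [-2.71046874  0.58536687  7.18262035] [0.13571334 0.66868247 0.0132775 ] 11.8
```

View pics/z13.png

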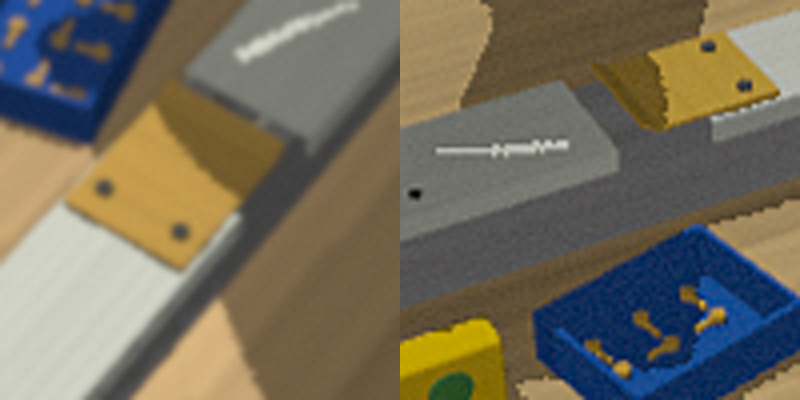

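View pics/z13b.png

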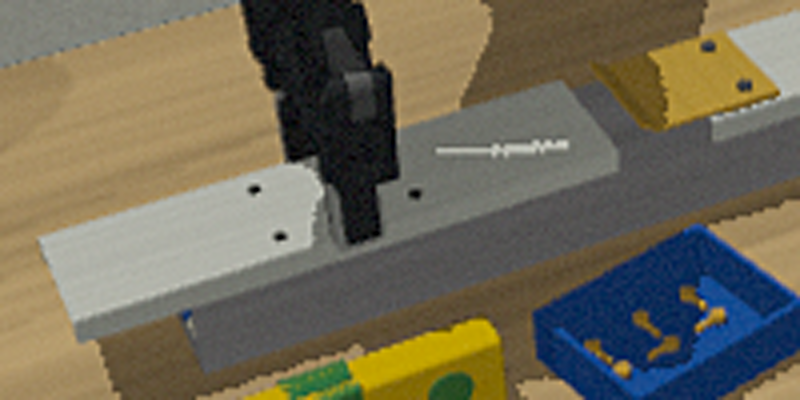

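>>> {"op": "jog_arm", "data": {"increments": [{"rx":0,"ry":0,"rz":0,"x":0,"y":0,"z":-5,"hand":50},{"rx":0,"ry":0,"rz":0,"x":0,"y":0,"z":-5,"hand":50},{"rx":0,"ry":0,"rz":0,"x":0,"y":0,"z":-5,"hand":50},{"rx":0,"ry":0,"rz":0,"x":0,"y":0,"z":-5,"hand":50},{"rx":0,"ry":0,"rz":0,"x":0,"y":0,"z":0,"hand":50}]}}

```text
time_s: 12.42
eef_pos: [605.2, -47.4, 26.0]
ee_rot: [0.514, 0.486, 0.513, -0.486]
force: [0.8, -1.6, 5.8]
grip_width: 0.676
```

Run:
```python
from h import *
import cv2
a=capture("side");b=capture("scene")
s=sense();print(s["eef_pos"],s["ee_rot"],s["force"],s["wrist_torque"],s["time_s"])
cv2.imwrite('pics/z14.png',np.hstack([cv2.resize(a[210:310,260:360,::-1],None,fx=4,fy=4,interpolation=cv2.INTER_CUBIC),cv2.resize(b[215:315,250:350,::-1],None,fx=4,fy=4,interpolation=cv2.INTER_CUBIC)]))
```

```text
[605.13390823 -47.43811199  25.94068607] [ 0.51387771  0.48656795  0.51290472 -0.48591159] [-0.30316168 -1.95047033  6.41006299] [-0.23264916  0.11350787  0.11898357] 12.525
```

View pics/z14.png

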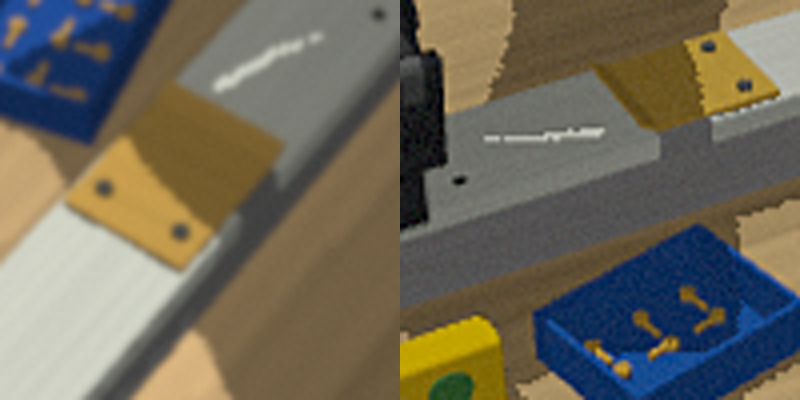

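>>> {"op": "jog_arm", "data": {"increments": [{"rx":0,"ry":0,"rz":0,"x":0,"y":0,"z":-5,"hand":50},{"rx":0,"ry":0,"rz":0,"x":0,"y":0,"z":-5,"hand":50},{"rx":0,"ry":0,"rz":0,"x":0,"y":0,"z":-5,"hand":50},{"rx":0,"ry":0,"rz":0,"x":0,"y":0,"z":-4,"hand":50},{"rx":0,"ry":0,"rz":0,"x":0,"y":0,"z":0,"hand":50}]}}

```text
time_s: 13.15
eef_pos: [604.1, -28.6, 25.9]
ee_rot: [0.514, 0.486, 0.513, -0.486]
force: [1.0, -2.3, 5.5]
grip_width: 0.682
```

Run:
```python
from h import *
import cv2
a=capture("side");b=capture("scene")
s=sense();print(s["eef_pos"],s["ee_rot"],s["force"],s["wrist_torque"],s["time_s"])
cv2.imwrite('pics/z15.png',np.hstack([cv2.resize(a[210:310,260:360,::-1],None,fx=4,fy=4,interpolation=cv2.INTER_CUBIC),cv2.resize(b[215:315,250:350,::-1],None,fx=4,fy=4,interpolation=cv2.INTER_CUBIC)]))
```

```text
[604.08979945 -28.54746193  25.91312393] [ 0.51388596  0.48652974  0.51290515 -0.48594067] [-0.18199633 -1.75924349  5.8210126 ] [-0.33257444  0.08565413  0.08279343] 13.25
```

View pics/z15.png

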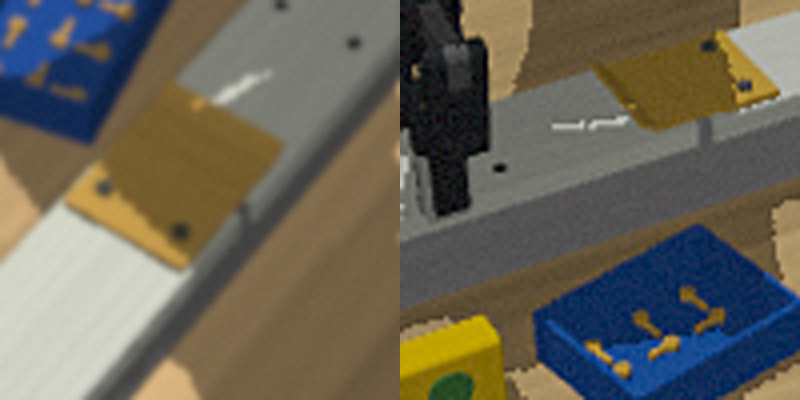

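>>> {"op": "jog_arm", "data": {"increments": [{"rx":0,"ry":0,"rz":0,"x":0,"y":0,"z":-3,"hand":50},{"rx":0,"ry":0,"rz":0,"x":0,"y":0,"z":-2,"hand":50},{"rx":0,"ry":0,"rz":0,"x":0,"y":0,"z":0,"hand":50}]}}

```text
time_s: 13.62
eef_pos: [603.9, -23.9, 25.9]
ee_rot: [0.514, 0.486, 0.513, -0.486]
force: [0.9, -3.3, 5.3]
grip_width: 0.683
```

>>> {"op": "jog_arm", "data": {"increments": [{"rx":0,"ry":0,"rz":0,"x":0,"y":0,"z":-1.5,"hand":50},{"rx":0,"ry":0,"rz":0,"x":0,"y":0,"z":0,"hand":50}]}}

```text
time_s: 13.88
eef_pos: [603.8, -22.5, 26.0]
ee_rot: [0.514, 0.486, 0.513, -0.486]
force: [0.8, -3.8, 6.8]
grip_width: 0.679
```

>>> {"op": "jog_arm", "data": {"increments": [{"rx":0,"ry":0,"rz":0,"x":0,"y":0,"z":-1.5,"hand":50},{"rx":0,"ry":0,"rz":0,"x":0,"y":0,"z":0,"hand":50}]}}

```text
time_s: 14.12
eef_pos: [603.7, -21.0, 26.0]
ee_rot: [0.514, 0.486, 0.513, -0.486]
force: [0.7, -3.8, 5.9]
grip_width: 0.675
```

>>> {"op": "jog_arm", "data": {"increments": [{"rx":0,"ry":0,"rz":0,"x":0,"y":0,"z":-1,"hand":50},{"rx":0,"ry":0,"rz":0,"x":0,"y":0,"z":0,"hand":50}]}}

```text
time_s: 14.38
eef_pos: [603.7, -20.9, 26.0]
ee_rot: [0.514, 0.486, 0.512, -0.486]
force: [-0.3, -7.7, 5.1]
grip_width: 0.676
```

>>> {"op": "jog_arm", "data": {"increments": [{"rx":0,"ry":0,"rz":0,"x":0,"y":0,"z":-1,"hand":50},{"rx":0,"ry":0,"rz":0,"x":0,"y":0,"z":0,"hand":50}]}}

```text
time_s: 14.62
eef_pos: [603.7, -20.9, 26.0]
ee_rot: [0.515, 0.486, 0.512, -0.487]
force: [0.5, -13.6, 5.1]
grip_width: 0.676
```

>>> {"op": "jog_arm", "data": {"increments": [{"rx":0,"ry":0,"rz":0,"x":0,"y":0,"z":-1,"hand":50},{"rx":0,"ry":0,"rz":0,"x":0,"y":0,"z":0,"hand":50}]}}

```text
time_s: 14.88
eef_pos: [603.7, -20.9, 26.0]
ee_rot: [0.515, 0.485, 0.511, -0.487]
force: [0.7, -18.4, 2.9]
grip_width: 0.674
```

>>> {"op": "jog_arm", "data": {"increments": [{"rx":0,"ry":0,"rz":0,"x":0,"y":0,"z":2,"hand":50},{"rx":0,"ry":0,"rz":0,"x":0.8,"y":0,"z":0,"hand":50},{"rx":0,"ry":0,"rz":0,"x":0,"y":0,"z":0,"hand":50}]}}

```text
time_s: 15.25
eef_pos: [603.7, -20.9, 25.9]
ee_rot: [0.514, 0.486, 0.512, -0.486]
force: [-2.3, -7.5, 11.3]
grip_width: 0.677
```

Run:
```python
from h import *
import cv2
a=capture("side");b=capture("scene");w=capture("wrist")
s=sense();print(s["eef_pos"],s["ee_rot"],s["force"],s["wrist_torque"],s["time_s"])
cv2.imwrite('pics/z16.png',np.hstack([cv2.resize(a[210:310,260:360,::-1],None,fx=4,fy=4,interpolation=cv2.INTER_CUBIC),cv2.resize(b[215:315,250:350,::-1],None,fx=4,fy=4,interpolation=cv2.INTER_CUBIC)]))
cv2.imwrite('pics/z16b.png',cv2.resize(b[205:315,160:360,::-1],None,fx=4,fy=4,interpolation=cv2.INTER_CUBIC))
```

```text
[603.70973451 -20.86748487  25.88261539] [ 0.51441929  0.48614429  0.51228068 -0.48642063] [-2.07112755 -8.38590352 12.35160537] [-1.32487027  0.73266028  0.05214245] 15.4
```

View pics/z16.png

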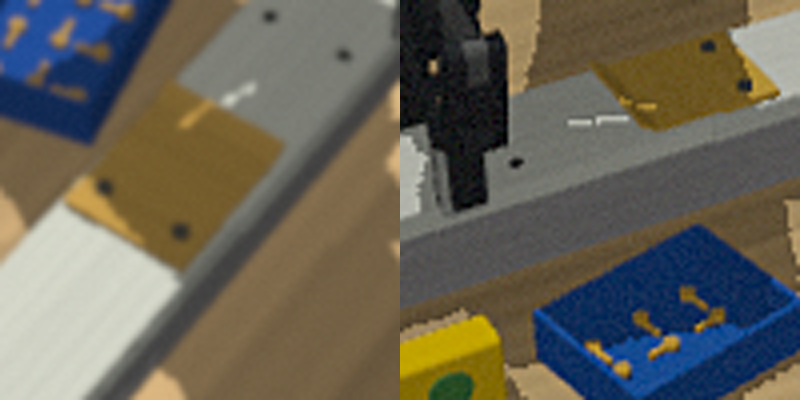

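View pics/z16b.png

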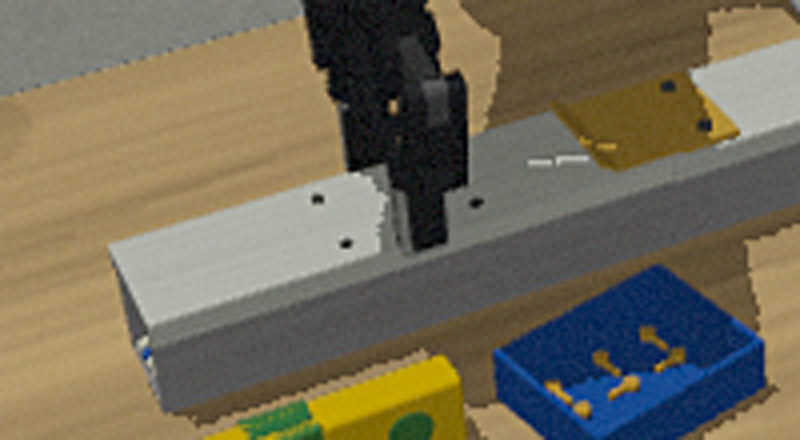

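>>> {"op": "jog_arm", "data": {"increments": [{"rx":0,"ry":0,"rz":0,"x":0.2,"y":0,"z":0.6,"hand":50},{"rx":0,"ry":0,"rz":0,"x":0,"y":0,"z":0,"hand":50},{"rx":0,"ry":0,"rz":0,"x":0,"y":0,"z":0,"hand":50}]}}

```text
time_s: 15.78
eef_pos: [603.7, -20.9, 25.9]
ee_rot: [0.514, 0.486, 0.513, -0.486]
force: [-3.2, -4.4, 13.2]
grip_width: 0.675
```

Run:
```python
from h import *
s=sense();print(s["eef_pos"],s["force"],s["wrist_torque"],s["time_s"],s["dq"].round(3))
if 8<s["force"][2]<25: print(finish_job())
```

```text
[603.71191743 -20.88437045  25.86633892] [-3.15129758 -4.39754004 13.20149244] [-0.85103041  0.78926526 -0.00355142] 15.775 [-0.    -0.     0.001  0.    -0.001 -0.   ]
the job is handed in; nothing more can be done
None
```

I laid the loose lid on the trunking, slid it under the brass strap until it butted against the fitted lid, and handed in at 15.8 s while still gripping and pressing it. No verdict was reported; these are my own checks.

**Last checks:**
- **Butted:** as I pushed on in +y, the lid stopped moving and the force rose to about 18 N. I then eased off to about 4 N. In the last picture the gap at the joint was gone and the lid's back end was flush with the trunking end.
- **Pressed:** the wrist read about 13 N of push, so with the lid's weight it bears on the trunking with about 15 N. The arm was at rest.
- **Height:** the tool stood 0.5 mm above the height worked out for a lid lying flat.
- **Strap and loose items:** in the last pictures the strap looked flat. The tray and the part of the level in view looked unmoved. The screwdriver was outside those pictures, and I did not check it at the end.

**What failed or disagreed:**
- **First grasps:** the first three attempts closed in the air just above the lid. The finger tips stand nearly 40 mm behind the TCP at that opening, much more than the given figures suggested. I went down in safe steps until the fingers stopped on the lid.
- **Butting point:** the lid stopped about 1.5 mm short of where my camera estimate put it. That is within the calibration error.
- **Camera views:** the side and scene cameras differed by up to about 5 mm across the trunking. I relied on the wrist camera together with the side camera.

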